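# Run along the parts organiser and snap its five flip lids shut

## Task

The small-parts organiser on the bench was left with all five flip lids standing open. Run your fingertips along the row, fold every lid down and press it gently until it snaps fully shut, so that the box can go back to the store without spilling. Do not pick the organiser up or shove it about, and leave the small screwdriver and the sticky notes beside it alone.

Things in the scene. Friction and masses are not known exactly. Their poses are not given: they have to be found in the camera images.
- organiser: Dark grey box, 52 (x) x 187 (y) x 33 mm with lids shut, about 1.2 kg, loose on rubber feet (slides when pushed sideways with over about 5 N). Five compartments in a row along y, pitch 37 mm; number k (1 at the -y end) is centred at y = (k - 3) x 37 mm. Origin: centre of underside, z up; -x is the long side with white label cards and orange tabs, facing the robot within 25 degrees.
- row_start (a point): Point where the row of lids begins, on its middle line: the +y end of the organiser (y = +93.5 mm), at the height of the shut lids' flat top faces, 33 mm above the bench. The lids fold shut when swept from here towards row_end; pushed the other way they open further.
- row_end (a point): Point where the row ends: the -y end of the organiser (y = -93.5 mm), on the middle line, again 33 mm above the bench, level with the shut lids' top faces.
- lid_1 (a joint): Hinge of lid 1 (the -y end), rad: 0 shut, 1.57 upright, 1.75 fully open, leaning a little to +y. All five lids are alike: clear plastic, 48 (x) x 33 (y) x 2.2 mm, flat on top, hinged along x at compartment centre y + 16.5 mm, z = 32 mm; free edge at centre y - 17 mm; an orange tab sticks out 5 mm at -x near the free edge.
- lid_2 (a joint): Hinge of lid 2, as lid 1. Every lid turns stiffly (about 0.2 N at its free edge) and stays where it is left. At 0.15 rad (free edge 5 mm up, ajar) it meets a sprung roller catch; about 5 N down on its outer half takes it past, and once its free edge is under about 1.8 mm from shut it snaps to about 0.01 and stays. Shut means under 0.05 rad.
- lid_3 (a joint): Hinge of lid 3, rad, same lid and catch as lids 1 and 2.
- lid_4 (a joint): Hinge of lid 4, rad, same lid and catch as lids 1 and 2.
- lid_5 (a joint): Hinge of lid 5 (the +y end), rad, same lid and catch as lids 1 and 2.
- feeler_driver: Small screwdriver with a red handle, 166 mm long, 20 mm thick, lying loose in front of the organiser (-x side, about 85 mm from its middle line). Bystander. Origin: centre of the underside.
- sticky_notes: Block of yellow sticky notes, 72 x 76 x 10 mm, lying loose behind the organiser (+x side, about 90 mm from its middle line). Bystander. Origin: centre of the underside.

How it is judged:
By the outcome, as a careful person would: the job done as asked, in the order asked, and still so for the second after the job is handed in, with the robot touching nothing.
It also fails if it takes over 58 s, if anything falls off the work surface, if the arm or the gripper's body presses on something with over 40 N, if the wrist force passes 120 N, or if a joint passes its speed limit or range.

## Robot

A 6-joint arm with a two-finger parallel gripper is mounted at the origin on a cart in front of the work surface, level with it; the furniture and walls round the work are solid. World frame = base frame: x ahead of the robot, y to its left, z up, the work surface at z = 0. Lengths are in m, angles in rad, forces in N, time in s.
With the tool pointing down it reaches from about 0.275 to 0.725 m from the base axis. Payload 5.6 kg.
Tool frame: the origin (TCP) lies midway between the tips of the shut fingers; the grasp point (between the pads) lies 19 mm behind it; z points along the fingers, x is the direction in which the jaws open and shut, and the axes are right-handed (so a half turn about z gives the same grasp; the last joint's range is limited). The gripper opens to 85 mm and grips with 20 to 120 N. Pads are 22 mm wide; open, the fingers measure 114 mm over their backs; the gripper's body (76 mm by 85 mm) begins 54 mm behind the grasp point. The pads swing forward as they close: fully open they stand 13 mm farther back than shut.
Start: joints at [1.587, 0.255, 0.108, 0, -1.424, -0.285], TCP at [0.146, 0.53, 0.231] pointing down, gripper open.
Joint ranges: [-2.95, 2.95], [-1.21, 1.97], [-1.09, 1.5], [-2.87, 1.71], [-2.94, -0.07], [-3.05, 3.05]. Speed limits (rad/s): [2.57, 2.57, 3.14, 3.14, 3.14, 3.14].

## Interface

Orientations are given as a unit quaternion [x, y, z, w].
In Python, from workcell import env gives the robot as it stands. The module is installed in compiled form; this text tells all that it offers.
- The arm moves only by the tool jog_arm, never from a script. Its argument "increments" is a list of rows, each a list of 7 numbers: the shift along the world's x, y, z in m, then the turn, a rotation vector about the world's x, y, z in rad, then the closure in counts, from 0 (fully open) to 255 (shut). In form: [[dx, dy, dz, wx, wy, wz, gripper], ...]. A call has 1 to 20 rows; each row is the pose to reach, as a shift and turn from the pose measured when the call began; what a row does not reach only later rows make up. A row lasts 1/10 s, in which the tool goes at most 50 mm and 8.59 degrees, less where a joint would pass 70% of its speed; a pose out of reach is approached as far as the arm can. A call with a gripper value outside its range is refused whole. The fingers move at their own pace and stop on an object; the grip force is fixed at half the most. Time passes only in rows, so rows that repeat a pose let the fingers close. It gives the time, the measured TCP pose, the force and the opening at its end, in the units of the state.
- env.read_state(): the state, without advancing time (a new reading comes with each control period).
- env.read_camera(name): name is "side" or "top"; returns a dict with "pixels" (480x640x3 uint8, red, green, blue), "vfov" (degrees; the focal length in pixels is half the picture's height over the tangent of half this angle, whatever the lens; pixels are square), "cx", "cy" (the principal point, pixels), "D" ([k1, k2, p1, p2, k3] as OpenCV has them; the pictures are not rectified), "R" (3x3) and "t" (3): a world point X has camera coordinates R X + t. Camera axes: x right, y down, z forward; pixel columns grow to the right and rows downward; lengths in m; the calibration is good to about 2 mm. A picture is of the moment at which its call begins. There is no depth.
- env.sign_off(): hands the job in, once; it reports no verdict.
The state is a dict: "time_s": time; "joint_pos": joint angles; "qd": joint speeds; "joint_torque": joint torques, N m; "eef_pos": TCP position; "orientation": TCP orientation; "force": force on the tool from outside, world axes, zero at the start; "wrist_torque": the same for the moment, N m; "gripper_width": opening from 0.0 (shut) to 1.0 (fully open).
Only numpy, scipy, OpenCV 4.12 (cv2) and the standard library are available. Lean on these libraries where they do the work, as an engineer would, in place of code of your own. Each camera call takes 0.05 s, during which the arm holds its last target.

## Working session

There is one attempt and no reset: what is moved stays moved. The work goes in short steps, Python scripts to look and compute and a tool call to move; the robot and the scene stay as the last step left them, time stands still between calls to the robot, and variables do not carry over. Pictures are saved under pics/ and viewed, and the job is handed in when it is done.

Besides the shell and the picture viewer there is one more tool, called after "Call:" in YAML: its name, and indented under it one key for each argument. jog_arm: Moves the arm, as the interface text tells. Its arguments: {"type":"object","properties":{"increments":{"type":"array","items":{"type":"array","items":{"type":"number"}}}},"required":["increments"]}

```bash
mkdir -p pics; python3 - <<'E'
from workcell import env
import cv2
s=env.read_state();print({k:s[k] for k in("time_s","eef_pos","orientation","force","gripper_width")})
for n in("top","side"):
    c=env.read_camera(n);cv2.imwrite(f"pics/{n}0.png",c["pixels"][:,:,::-1]);print(n,{k:c[k] for k in c if k!="pixels"})
E
```

```text
{'time_s': 0.0, 'eef_pos': array([0.14587372, 0.52977626, 0.2304021 ]), 'orientation': array([-6.05953758e-01,  7.95499299e-01, -6.01975536e-04, -7.39303432e-04]), 'force': array([-0.07055188, -0.37897554,  0.47689134]), 'gripper_width': 1.0045995584701488}
top {'vfov': 47.18275657746263, 'cx': 317.5159700328095, 'cy': 246.24409840937778, 'D': array([-0.03297023,  0.        ,  0.        ,  0.        ,  0.        ]), 'R': array([[ 0.00854152, -0.99996203, -0.00172801],
       [-0.97817836, -0.00799667, -0.20761296],
       [ 0.20759126,  0.00346363, -0.97820952]]), 't': array([0.02316071, 0.50341717, 0.79801879])}
side {'vfov': 54.35842975996275, 'cx': 315.9979512551245, 'cy': 240.61296016546783, 'D': array([-0.04344904,  0.        ,  0.        ,  0.        ,  0.        ]), 'R': array([[ 0.86662142, -0.49845355,  0.02261359],
       [-0.16895732, -0.33579279, -0.92665885],
       [ 0.46948987,  0.79924168, -0.3752226 ]]), 't': array([-0.4014983 ,  0.14730928,  0.60827654])}
```

View pics/top0.png

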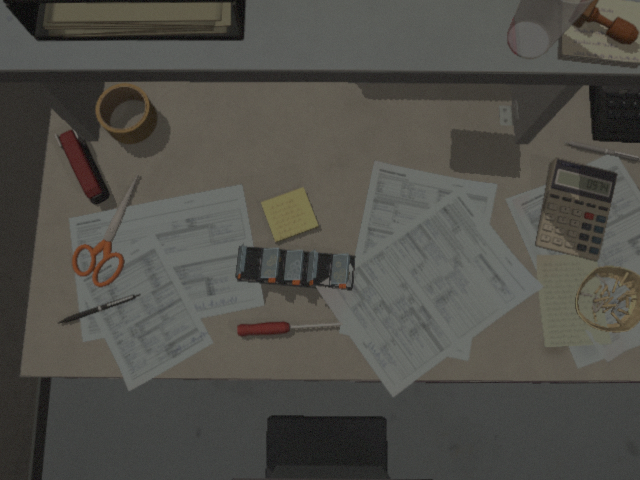

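View pics/side0.png

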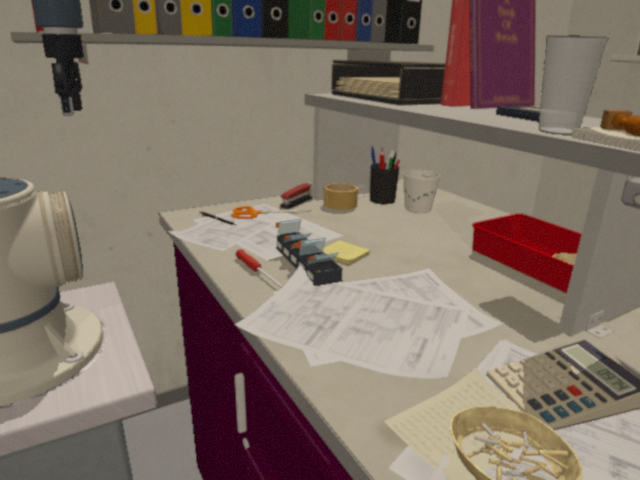

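```bash
python3 - <<'E'
import cv2
a=cv2.imread("pics/top0.png")[225:345,215:375];cv2.imwrite("pics/top0z.png",cv2.convertScaleAbs(cv2.resize(a,None,fx=5,fy=5,interpolation=cv2.INTER_CUBIC)[:600],alpha=1.8))
a=cv2.imread("pics/side0.png")[200:300,220:380];cv2.imwrite("pics/side0z.png",cv2.resize(a,None,fx=5,fy=5,interpolation=cv2.INTER_CUBIC))
E
```

```text
(no output)
```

View pics/top0z.png

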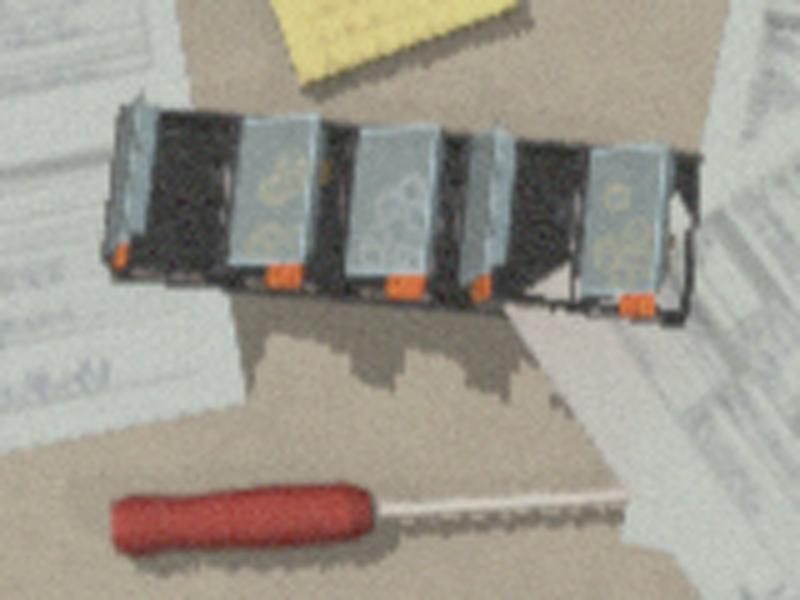

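View pics/side0z.png

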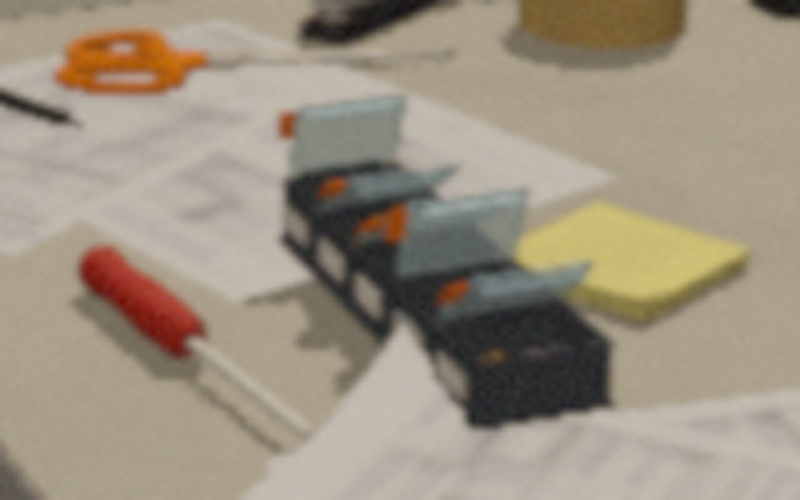

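```bash
cat > h.py <<'E'
from workcell import env
import cv2,numpy as np
def K(c):
    f=240/np.tan(np.radians(c["vfov"]/2));return np.array([[f,0,c["cx"]],[0,f,c["cy"]],[0,0,1]])
def ray(c,px):
    u=cv2.undistortPoints(np.array(px,float).reshape(-1,1,2),K(c),c["D"]).reshape(-1,2)
    d=np.c_[u,np.ones(len(u))]@c["R"];return -c["R"].T@c["t"],d
def plane(c,px,z):
    o,d=ray(c,px);return o+d*((z-o[2])/d[:,2])[:,None]
def proj(c,X):
    return cv2.projectPoints(np.array(X,float).reshape(-1,1,3),cv2.Rodrigues(c["R"])[0],c["t"],K(c),c["D"])[0].reshape(-1,2)
E
python3 - <<'E'
from h import *
c=env.read_camera("top");s=env.read_camera("side")
print(plane(c,[[0,0]],0),-c["R"].T@c["t"],-s["R"].T@s["t"])
z=lambda p:np.array(p)/5+[215-.4,225-.4]
P=plane(c,z([(122,108),(107,278),(685,322),(700,158)]),.031);print(P)
im=c["pixels"];g=im.max(2).astype(int)
hsv=cv2.cvtColor(im,cv2.COLOR_RGB2HSV)
m=((hsv[...,0]>5)&(hsv[...,0]<18)&(hsv[...,1]>170)).astype(np.uint8);m[:225]=0;m[310:]=0;m[:,:225]=0;m[:,370:]=0
n,l,st,ce=cv2.connectedComponentsWithStats(m)
for i in range(1,n):
  if st[i,4]>4: print(st[i],ce[i],plane(c,[ce[i]],.034))
# side: bottom corners of box
z2=lambda p:np.array(p)/5+[220-.4,200-.4]
print("side bottom: ",plane(s,z2([(285,240),(472,425),(608,402)]),.0))
print("side top: ",plane(s,z2([(288,185),(445,345),(470,367),(608,340)]),.031))
E
```

```text
[[0.97761939 0.62189262 0.        ]] [0.32657223 0.02442146 0.88518554] [ 0.08725633 -0.63682282  0.37382387]
[[ 0.50689455  0.15231604  0.031     ]
 [ 0.45229833  0.15496309  0.031     ]
 [ 0.43994634 -0.02642454  0.031     ]
 [ 0.49221389 -0.03139014  0.031     ]]
[270 279   3   3   6] [271.         279.83333333] [[0.45291574 0.09971836 0.034     ]]
[294 281   6   3  12] [296.         281.83333333] [[0.45009582 0.06056254 0.034     ]]
[340 285   5   2   6] [342.16666667 285.33333333] [[ 0.44518497 -0.01155176  0.034     ]]
side bottom:  [[ 0.46385884  0.16271941  0.        ]
 [ 0.45083095 -0.0147309   0.        ]
 [ 0.50231361 -0.02163307  0.        ]]
side top:  [[ 0.45779429  0.14655185  0.031     ]
 [ 0.44167288 -0.01092309  0.031     ]
 [ 0.44082132 -0.0296316   0.031     ]
 [ 0.49339023 -0.03302897  0.031     ]]
```

```bash
cat >> h.py <<'E'
def box2w(p,cx,cy,yaw):
    p=np.array(p,float);R=np.array([[np.cos(yaw),-np.sin(yaw)],[np.sin(yaw),np.cos(yaw)]])
    return np.c_[p[:,:2]@R.T+[cx,cy],p[:,2]]
def over(cx,cy,yaw,tag,z0=0.,zt=.033):
    for n,(x0,y0,w,h,f) in {"top":(215,225,160,90,5),"side":(220,200,160,110,5)}.items():
        c=env.read_camera(n);a=cv2.resize(c["pixels"][y0:y0+h,x0:x0+w,::-1],None,fx=f,fy=f,interpolation=cv2.INTER_CUBIC)
        if n=="top":a=cv2.convertScaleAbs(a,alpha=1.8)
        for zz,col in((z0,(0,255,0)),(zt,(255,0,255))):
            q=box2w([(-.026,-.0935,zz),(.026,-.0935,zz),(.026,.0935,zz),(-.026,.0935,zz)],cx,cy,yaw)
            p=((proj(c,q)-[x0,y0]+.5)*f).astype(int);cv2.polylines(a,[p.reshape(-1,1,2)],True,col,1)
        cv2.imwrite(f"pics/{tag}_{n}.png",a)
E
python3 -c "
from h import *
over(.4728,.0624,np.radians(-4.25),'ov0')"
python3 -c "
import cv2,numpy as np
a=cv2.imread('pics/ov0_top.png');b=cv2.imread('pics/ov0_side.png');cv2.imwrite('pics/ov0.png',cv2.resize(np.vstack([a,b]),(480,600)))"
```

```text
(no output)
```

View pics/ov0_side.png

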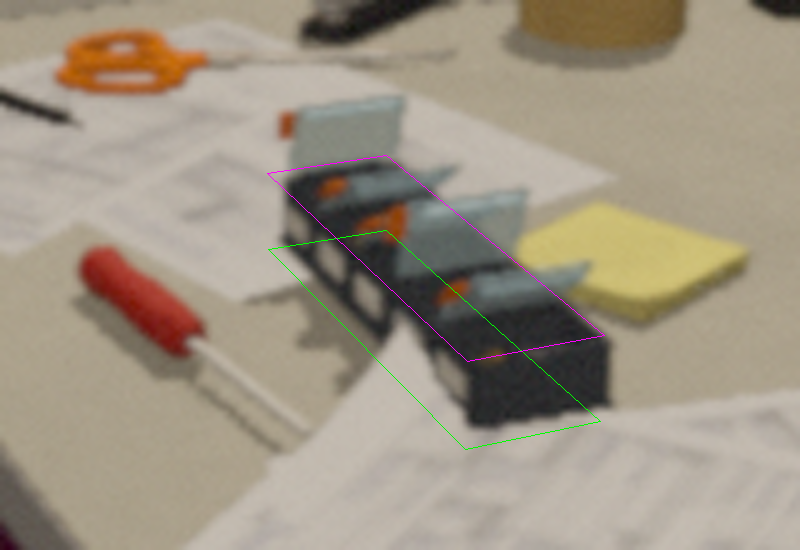

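View pics/ov0_top.png

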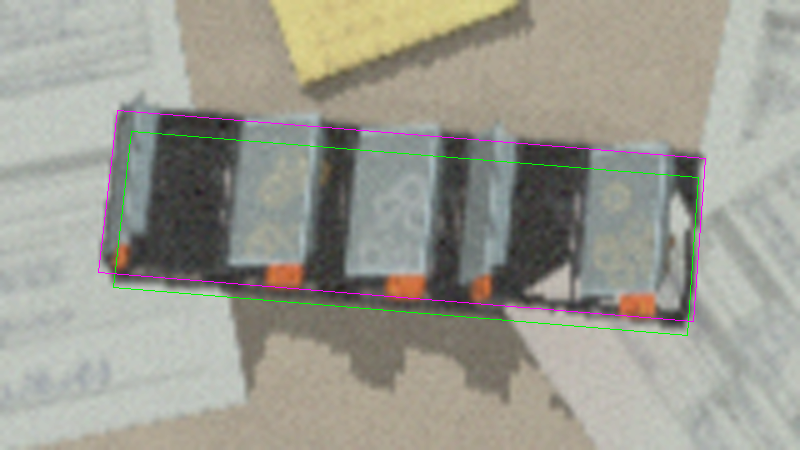

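```bash
python3 - <<'E'
from h import *
c=env.read_camera("top");s=env.read_camera("side")
for cam,n in((c,"top"),(s,"side")):
    hsv=cv2.cvtColor(cam["pixels"],cv2.COLOR_RGB2HSV);H,S,V=cv2.split(hsv)
    for nm,m,z in(("yellow",(H>22)&(H<35)&(S>90),.01),("red",((H<5)|(H>174))&(S>130),.01)):
        m=m.astype(np.uint8)
        roi=np.zeros_like(m); 
        if n=="top": roi[180:345,225:350]=1
        else: roi[235:275,228:385]=1
        m*=roi
        n_,l,st,ce=cv2.connectedComponentsWithStats(m);i=1+np.argmax(st[1:,4])
        cn=cv2.findContours((l==i).astype(np.uint8),0,1)[0][0]
        b=cv2.boxPoints(cv2.minAreaRect(cn)) 
        ap=cv2.approxPolyDP(cn,4,True).reshape(-1,2)
        print(n,nm,st[i],ce[i],plane(cam,[ce[i]],z).round(4)); 
        if nm=="yellow":print(ap.tolist(),plane(cam,ap,z)[:,:2].round(4).tolist())
# triangulated, zoomed px pairs (top zoom, side zoom)
zt=lambda p:np.array(p)/5+[215-.5,225-.5]
zs=lambda p:np.array(p)/5+[220-.5,200-.5]
def tri(a,b):
    P=[K(x)@np.c_[x["R"],x["t"]] for x in(c,s)]
    u=[cv2.undistortPoints(np.array(q,float).reshape(1,1,2),K(x),x["D"],P=K(x)).reshape(2) for q,x in((zt(a),c),(zs(b),s))]
    X=cv2.triangulatePoints(P[0],P[1],u[0].reshape(2,1),u[1].reshape(2,1)).ravel();X=X[:3]/X[3]
    return X.round(4),(proj(c,X)-zt(a)).round(1),(proj(s,X)-zs(b)).round(1)
print("NR top",tri((685,318),(470,367)))
print("FR top",tri((700,155),(608,340)))
print("lid2 tab",tri((482,288),(397,222)))
print("lid4 tab",tri((285,275),(333,187)))
print("lid1 tab",tri((637,305),(454,292)))
print("lid5 tab",tri((121,255),(289,123)))
print("lid5 free far top",tri((140,97),(403,97)))
print("lid2 free far top",tri((500,125),(525,192)))
E
```

```text
top yellow [ 263  188   55   53 1349] [288.744255   214.37509266] [[0.5656 0.0754 0.01  ]]
[[303, 188], [263, 202], [276, 240], [317, 225], [310, 225], [315, 219]] [[0.6113, 0.0526], [0.5865, 0.1185], [0.5222, 0.0954], [0.5479, 0.0287], [0.5478, 0.0402], [0.5581, 0.0321]]
top red [238 322  51  14 464] [262.80387931 328.15732759] [[0.3793 0.1128 0.01  ]]
side yellow [323 241  46  23 596] [346.00503356 251.53020134] [[0.5668 0.0619 0.01  ]]
[[323, 251], [338, 251], [334, 259], [347, 263], [368, 253], [341, 241]] [[0.5277, 0.0847], [0.5541, 0.0713], [0.5267, 0.0423], [0.5388, 0.0159], [0.6015, 0.0361], [0.5879, 0.1129]]
side red [236 250  24  21 197] [247.55837563 259.65989848] [[0.3805 0.1135 0.01  ]]
NR top (array([ 0.4419, -0.0265,  0.0295]), array([[ 0.1, -0.2]]), array([[-0.3,  0. ]]))
FR top (array([ 0.4937, -0.0314,  0.0304]), array([[ 0.1, -0.2]]), array([[-0.2,  0. ]]))
lid2 tab (array([0.447 , 0.0367, 0.0578]), array([[ 0.2, -0.4]]), array([[-0.5,  0.1]]))
lid4 tab (array([0.4519, 0.0974, 0.0487]), array([[ 0.2, -0.4]]), array([[-0.5,  0.1]]))
lid1 tab (array([ 0.4434, -0.0108,  0.0504]), array([[ 0.2, -0.5]]), array([[-0.7,  0.1]]))
lid5 tab (array([0.4567, 0.1467, 0.0574]), array([[ 0.3, -0.6]]), array([[-0.8,  0.1]]))
lid5 free far top (array([0.5049, 0.142 , 0.0622]), array([[ 0.3, -0.6]]), array([[-0.7,  0.1]]))
lid2 free far top (array([0.4967, 0.0316, 0.0621]), array([[ 0.2, -0.3]]), array([[-0.4,  0.1]]))
```

Call:
jog_arm:
  increments:
    - [0.338,-0.343,-0.13,0,0,-1.379,255]
    - [0.338,-0.343,-0.13,0,0,-1.379,255]
    - [0.338,-0.343,-0.13,0,0,-1.379,255]
    - [0.338,-0.343,-0.13,0,0,-1.379,255]
    - [0.338,-0.343,-0.13,0,0,-1.379,255]
    - [0.338,-0.343,-0.13,0,0,-1.379,255]
    - [0.338,-0.343,-0.13,0,0,-1.379,255]
    - [0.338,-0.343,-0.13,0,0,-1.379,255]
    - [0.338,-0.343,-0.13,0,0,-1.379,255]
    - [0.338,-0.343,-0.13,0,0,-1.379,255]
    - [0.338,-0.343,-0.13,0,0,-1.379,255]
    - [0.338,-0.343,-0.13,0,0,-1.379,255]
    - [0.338,-0.343,-0.13,0,0,-1.379,255]
    - [0.338,-0.343,-0.13,0,0,-1.379,255]
    - [0.338,-0.343,-0.13,0,0,-1.379,255]

```text
time_s: 1.9
eef_pos: [0.4837, 0.1882, 0.1017]
orientation: [0.038, 0.999, 0.0, 0.0]
force: [-0.5, 0.1, 0.2]
gripper_width: 0.0
```

Call:
jog_arm:
  increments:
    - [0,0,-0.03,0,0,0,255]
    - [0,0,-0.058,0,0,0,255]
    - [0,0,-0.058,0,0,0,255]
    - [0,0,-0.058,0,0,0,255]

```text
time_s: 2.3
eef_pos: [0.4837, 0.1886, 0.0443]
orientation: [0.037, 0.999, 0.0, 0.0]
force: [0.9, -0.1, 0.3]
gripper_width: -0.0
```

```bash
python3 -c "
from h import *
print(env.read_state()['eef_pos'],env.read_state()['force'])
over(.4745,.0624,np.radians(-4.4),'ov1')"
```

```text
[0.48368742 0.18862987 0.0443264 ] [ 0.92525499 -0.13990596  0.31302597]
```

View pics/ov1_side.png

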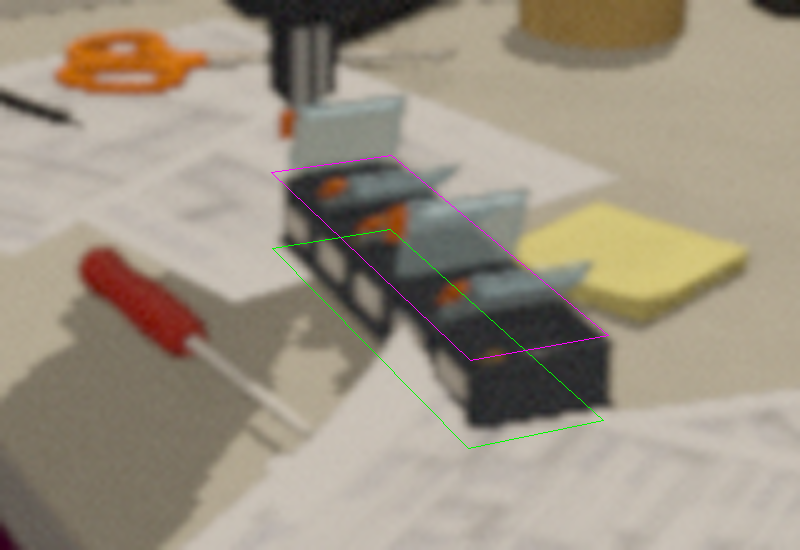

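View pics/ov1_top.png

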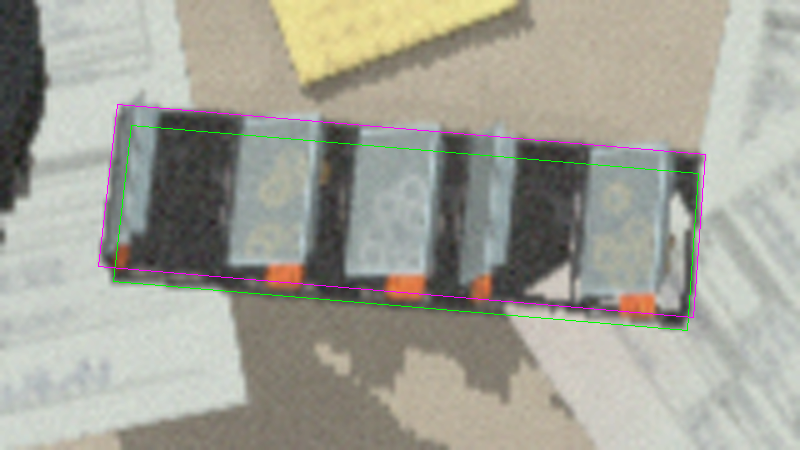

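```bash
python3 -c "
from h import *
s=env.read_camera('side');c=env.read_camera('top')
for dy in(-.011,.0,.011): print(((proj(s,[.4837,.1886+dy,.0443])-[220,200]+.5)*5), ((proj(c,[.4837,.1886+dy,.0443])-[215,225]+.5)*5))
a=s['pixels'][170:270,250:350,::-1];cv2.imwrite('pics/z2.png',cv2.resize(a,(600,600),interpolation=cv2.INTER_CUBIC))
a=c['pixels'][170:320,150:350,::-1];cv2.imwrite('pics/z3.png',cv2.convertScaleAbs(cv2.resize(a,(800,600),interpolation=cv2.INTER_CUBIC),alpha=1.8))
"
```

```text
[[312.64902253 120.19545082]] [[ 32.69473079 171.76979314]]
[[300.98376618 112.07224322]] [[ -2.48709865 171.47514262]]
[[289.5297888  104.09605837]] [[-37.64889287 171.17992574]]
```

View pics/z2.png

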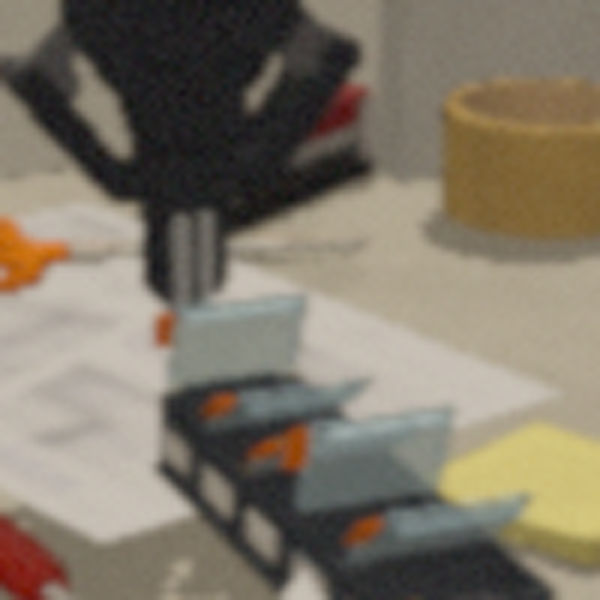

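View pics/z3.png

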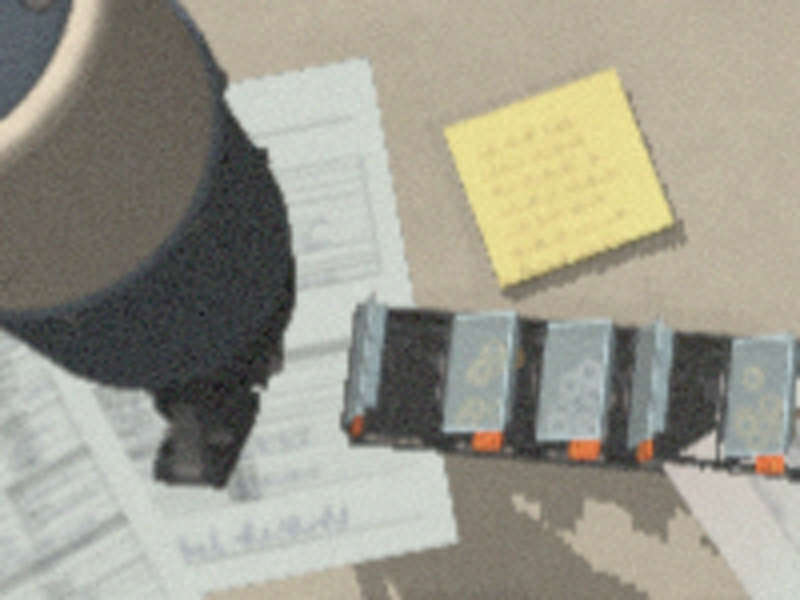

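Call:
jog_arm:
  increments:
    - [-0.001,-0.015,-0.003,0,0,0,255]
    - [-0.0023,-0.03,-0.003,0,0,0,255]
    - [-0.0035,-0.045,-0.003,0,0,0,255]
    - [-0.0046,-0.059,-0.003,0,0,0,255]
    - [-0.0046,-0.059,-0.003,0,0,0,255]
    - [-0.0046,-0.059,-0.003,0,0,0,255]

```text
time_s: 3.1
eef_pos: [0.48, 0.1293, 0.0423]
orientation: [0.038, 0.999, 0.001, 0.001]
force: [-0.0, -0.6, 0.1]
gripper_width: 0.001
```

```bash
cat > look.py <<'E'
import sys
from h import *
t=sys.argv[1]
s=env.read_camera('side');st=env.read_state();print(st['time_s'],st['eef_pos'].round(4),st['force'].round(2))
a=s['pixels'][190:300,250:370,::-1];cv2.imwrite(f'pics/{t}.png',cv2.resize(a,(654,600),interpolation=cv2.INTER_CUBIC))
E
python3 look.py a5
```

```text
3.15 [0.4801 0.1297 0.0423] [-0.35 -0.34 -0.2 ]
```

View pics/a5.png

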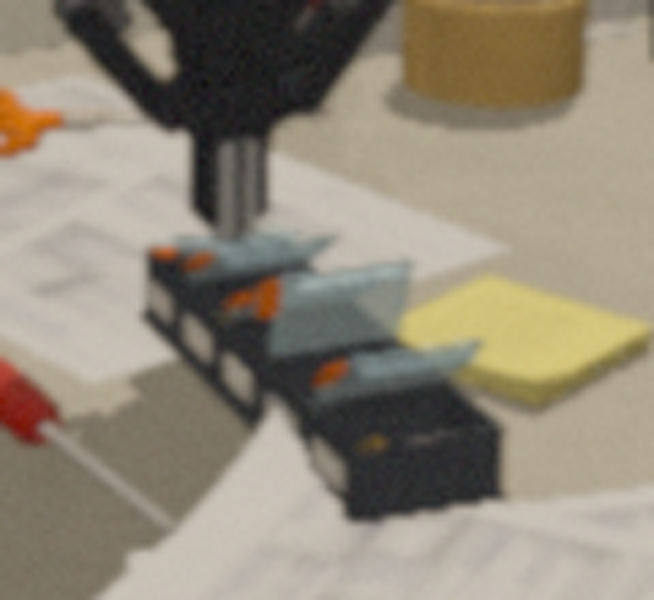

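Call:
jog_arm:
  increments:
    - [0,0,-0.003,0,0,0,255]
    - [0,0,-0.005,0,0,0,255]
    - [0,0,-0.007,0,0,0,255]
    - [0,0,-0.008,0,0,0,255]
    - [0,0,-0.008,0,0,0,255]

```text
time_s: 3.65
eef_pos: [0.4798, 0.1298, 0.0339]
orientation: [0.038, 0.999, 0.001, 0.001]
force: [0.1, -0.2, 0.5]
gripper_width: 0.0
```

Call:
jog_arm:
  increments:
    - [0,0,-0.001,0,0,0,255]
    - [0,0,-0.002,0,0,0,255]
    - [0,0,-0.002,0,0,0,255]

```text
time_s: 3.95
eef_pos: [0.48, 0.13, 0.0328]
orientation: [0.037, 0.999, 0.001, 0.002]
force: [-3.7, -0.5, 8.5]
gripper_width: 0.003
```

```bash
python3 look.py b5
```

```text
4.0 [0.48   0.1299 0.0328] [-2.41 -0.09  8.5 ]
```

View pics/b5.png

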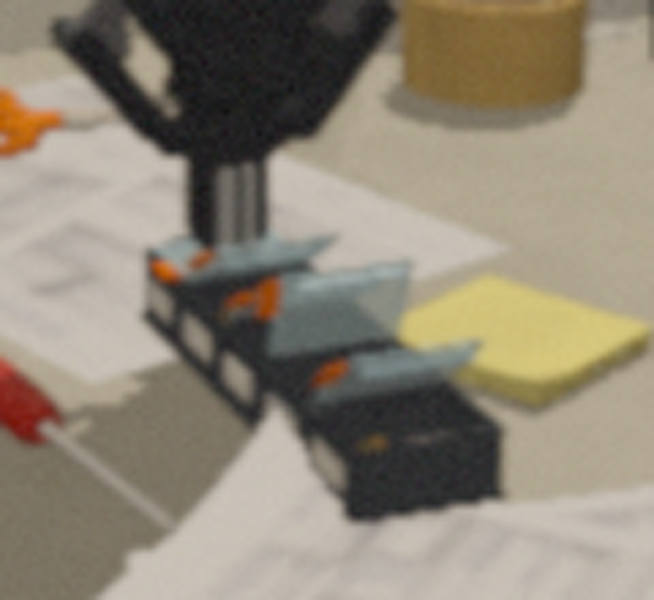

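Call:
jog_arm:
  increments:
    - [0,0,0.006,0,0,0,255]
    - [0,0,0.009,0,0,0,255]
    - [-0.0009,-0.012,0.009,0,0,0,255]
    - [-0.0019,-0.025,0.009,0,0,0,255]
    - [-0.0028,-0.037,0.009,0,0,0,255]
    - [-0.0028,-0.037,0.009,0,0,0,255]
    - [-0.0028,-0.037,0.006,0,0,0,255]
    - [-0.0028,-0.037,0.004,0,0,0,255]
    - [-0.0028,-0.037,0.002,0,0,0,255]
    - [-0.0028,-0.037,0.0005,0,0,0,255]
    - [-0.0028,-0.037,-0.0008,0,0,0,255]
    - [-0.0028,-0.037,-0.0008,0,0,0,255]

```text
time_s: 5.2
eef_pos: [0.4772, 0.0932, 0.0328]
orientation: [0.037, 0.999, 0.001, 0.002]
force: [-4.3, -0.3, 10.2]
gripper_width: 0.003
```

```bash
python3 look.py b4
```

```text
5.25 [0.4772 0.0932 0.0328] [-4.29 -0.67  9.19]
```

View pics/b4.png

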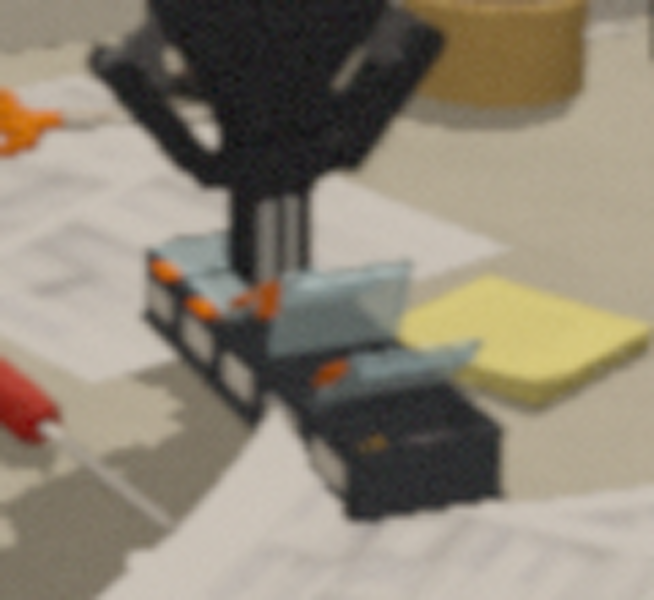

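Call:
jog_arm:
  increments:
    - [0,0,0.006,0,0,0,255]
    - [0,0,0.009,0,0,0,255]
    - [-0.0009,-0.012,0.009,0,0,0,255]
    - [-0.0019,-0.025,0.009,0,0,0,255]
    - [-0.0028,-0.037,0.009,0,0,0,255]
    - [-0.0028,-0.037,0.009,0,0,0,255]
    - [-0.0028,-0.037,0.006,0,0,0,255]
    - [-0.0028,-0.037,0.004,0,0,0,255]
    - [-0.0028,-0.037,0.002,0,0,0,255]
    - [-0.0028,-0.037,0.0005,0,0,0,255]
    - [-0.0028,-0.037,-0.0004,0,0,0,255]
    - [-0.0028,-0.037,-0.0004,0,0,0,255]

```text
time_s: 6.45
eef_pos: [0.4743, 0.0565, 0.0329]
orientation: [0.037, 0.999, 0.001, 0.002]
force: [-2.5, 0.6, 6.6]
gripper_width: -0.001
```

```bash
python3 look.py b3
```

```text
6.5 [0.4743 0.0565 0.0329] [-1.56  0.68  6.34]
```

View pics/b3.png

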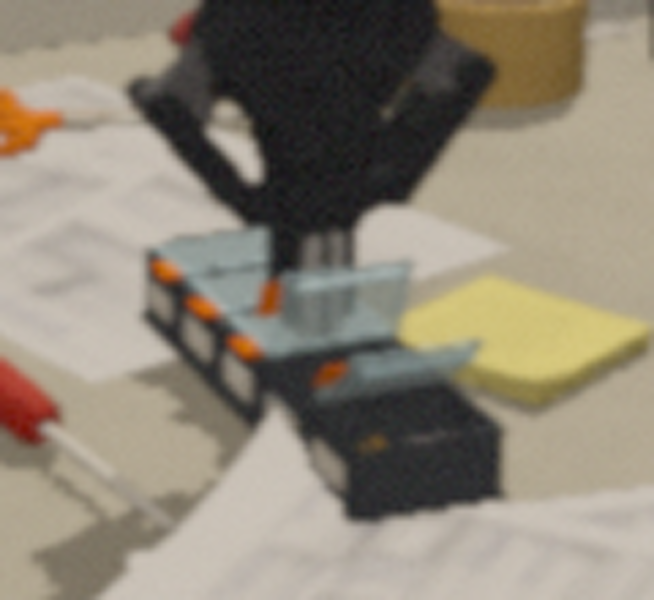

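Lids 5, 4 and 3 look flat: their tabs sit in line along the rim, at about (165,270), (202,308) and (245,347). Next is lid 2.

Call:
jog_arm:
  increments:
    - [0,0,0.006,0,0,0,255]
    - [0,0,0.009,0,0,0,255]
    - [-0.0009,-0.012,0.009,0,0,0,255]
    - [-0.0019,-0.025,0.009,0,0,0,255]
    - [-0.0028,-0.037,0.009,0,0,0,255]
    - [-0.0028,-0.037,0.009,0,0,0,255]
    - [-0.0028,-0.037,0.006,0,0,0,255]
    - [-0.0028,-0.037,0.004,0,0,0,255]
    - [-0.0028,-0.037,0.002,0,0,0,255]
    - [-0.0028,-0.037,0.0005,0,0,0,255]
    - [-0.0028,-0.037,-0.0006,0,0,0,255]
    - [-0.0028,-0.037,-0.0006,0,0,0,255]

```text
time_s: 7.7
eef_pos: [0.4715, 0.0197, 0.0328]
orientation: [0.036, 0.999, 0.001, 0.002]
force: [-2.3, -0.5, 8.1]
gripper_width: -0.001
```

```bash
python3 look.py b2
```

```text
7.75 [0.4715 0.0197 0.0328] [-2.65 -0.26  8.31]
```

View pics/b2.png

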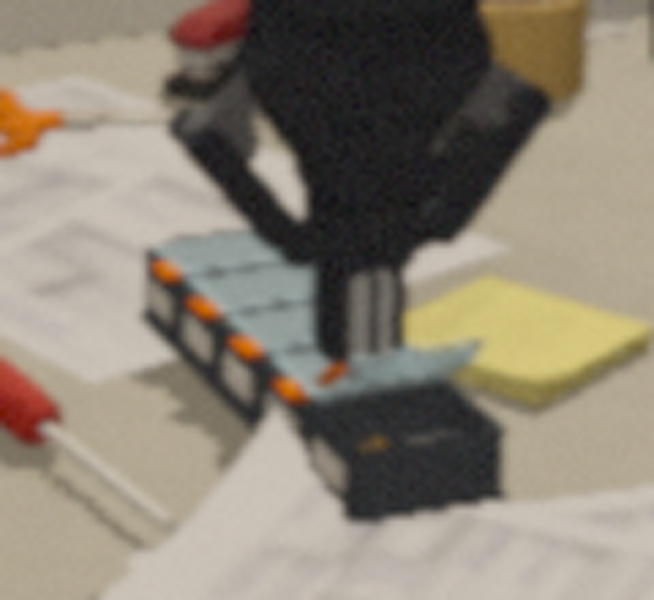

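Lid 2 is down, with its tab at (288,388). Last is lid 1.

Call:
jog_arm:
  increments:
    - [0,0,0.006,0,0,0,255]
    - [0,0,0.009,0,0,0,255]
    - [-0.0009,-0.012,0.009,0,0,0,255]
    - [-0.0019,-0.025,0.009,0,0,0,255]
    - [-0.0028,-0.037,0.009,0,0,0,255]
    - [-0.0028,-0.037,0.009,0,0,0,255]
    - [-0.0028,-0.037,0.006,0,0,0,255]
    - [-0.0028,-0.037,0.004,0,0,0,255]
    - [-0.0028,-0.037,0.002,0,0,0,255]
    - [-0.0028,-0.037,0.0005,0,0,0,255]
    - [-0.0028,-0.037,-0.0006,0,0,0,255]
    - [-0.0028,-0.037,-0.0006,0,0,0,255]

```text
time_s: 8.95
eef_pos: [0.4687, -0.017, 0.0328]
orientation: [0.036, 0.999, 0.001, 0.002]
force: [-3.0, 1.0, 8.0]
gripper_width: 0.001
```

Call:
jog_arm:
  increments:
    - [0,0,0.01,0,0,0,255]
    - [0,0,0.04,0,0,0,255]
    - [0,-0.01,0.08,0,0,0,255]
    - [0,-0.06,0.1,0,0,0,255]
    - [0,-0.11,0.12,0,0,0,255]
    - [0,-0.16,0.14,0,0,0,255]
    - [0,-0.16,0.14,0,0,0,255]
    - [0,-0.16,0.14,0,0,0,255]

```text
time_s: 9.75
eef_pos: [0.469, -0.1784, 0.1737]
orientation: [0.037, 0.999, 0.001, 0.003]
force: [0.9, 0.8, -0.8]
gripper_width: 0.0
```

```bash
python3 look.py e1; python3 -c "
from h import *
over(.4745,.0624,np.radians(-4.4),'ove')"
```

```text
9.8 [ 0.4686 -0.1772  0.1729] [-0.32  0.27 -0.25]
```

View pics/e1.png

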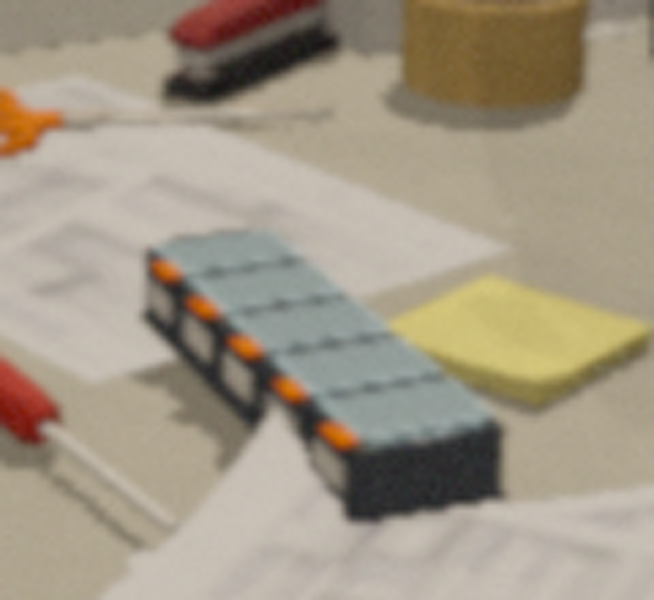

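View pics/ove_top.png

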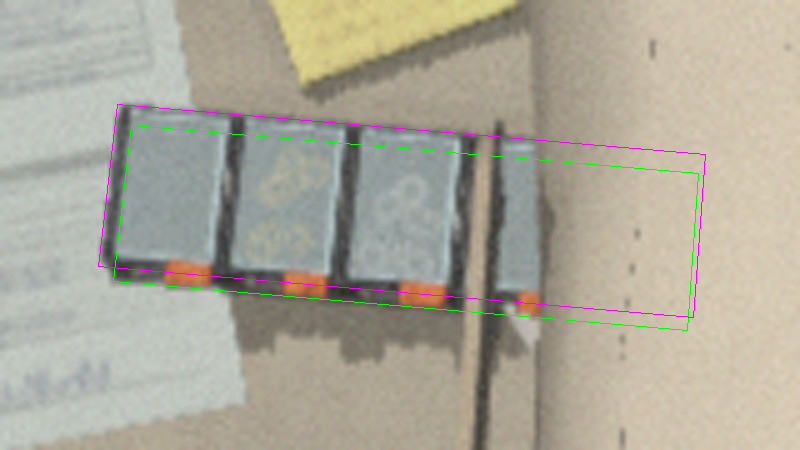

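```bash
python3 -c "
from workcell import env
print(env.read_state()['force'],env.sign_off())"
```

```text
the job is handed in; nothing more can be done
[ 0.981637   -0.14458931 -0.58784341] None
```

All five lids are folded down and pressed shut, and the job is handed in after about 10 s of the 58 s allowed. I swept the closed fingertips from lid 5 to lid 1. Each lid was pressed on its outer half with about 6–10 N until the tips stopped at 32.8–32.9 mm, the height of a shut lid.

- **Lids:** In the last side picture all five lids lie flush and their tabs run in an even line.
- **Organiser and bystanders:** The organiser, screwdriver and sticky notes look unmoved. The sideways force while pressing peaked at a reading of about 4.3 N, on lid 4, so I pressed the remaining lids a little more lightly.
- **Limits of the check:** The arm hid lids 1 and 2 in the last top picture, so for those two I relied on the side picture and the press readings.
- **Disagreement:** In the side camera, the box's bottom edge sat about 5 px higher than my fitted outline. The rim corners I checked and the height at which the fingers touched the lids agreed with the fit to within a few millimetres, so I worked from those.

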